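Find the solid strip by weight and set it to the fence and stop

TASK

The three edged board strips standing on the table look alike, but one has a solid core and two are hollow honeycomb, which the saw's clamps would crush: lift them to feel which is which. Put both hollow strips inside the plywood returns tray, and lay the solid strip flat on the table for its cut, with one short end flush against the fence and a long edge flush against the side of the stop block that faces away from the robot. Take care not to shift the stop off its setting or to knock over the oil bottle.

Things in the scene. Friction and masses are not known exactly. Their poses are not given: they have to be found in the camera images.
- strip_1: one of three like strips of grey-faced board edged in light wood, 180 x 66 x 25 mm: one solid, about 0.24 kg, two hollow, about 0.07 kg, all +-10 %; the number tells nothing. Stands on a long narrow edge at the start. Origin: middle of that edge; own y along the length, own z along the 66 mm width (up at the start), own x through the thickness (vertical when it lies flat).
- strip_2: one of three like strips of grey-faced board edged in light wood, 180 x 66 x 25 mm: one solid, about 0.24 kg, two hollow, about 0.07 kg, all +-10 %; the number tells nothing. Stands on a long narrow edge at the start. Origin: middle of that edge; own y along the length, own z along the 66 mm width (up at the start), own x through the thickness (vertical when it lies flat).
- strip_3: one of three like strips of grey-faced board edged in light wood, 180 x 66 x 25 mm: one solid, about 0.24 kg, two hollow, about 0.07 kg, all +-10 %; the number tells nothing. Stands on a long narrow edge at the start. Origin: middle of that edge; own y along the length, own z along the 66 mm width (up at the start), own x through the thickness (vertical when it lies flat).
- strip_1_mid (a point): the centre of strip_1's volume, 33 mm along own z from its origin, same axes
- strip_2_mid (a point): the centre of strip_2's volume, 33 mm along own z from its origin, same axes
- strip_3_mid (a point): the centre of strip_3's volume, 33 mm along own z from its origin, same axes
- tray: returns tray: open plywood box with steel corner plates, fixed, outside 180 (its x) x 230 (its y) x 48 mm high, walls 9 mm. Inside 162 x 212 mm, floor 15 mm above the table. Origin under its centre on the table, z up.
- fence_face (a point): a point on the vertical work face (facing world -y, 62 mm high, running along world x) of the aluminium fence at the left of the table; only its y matters. Up to 16 mm in x beyond the stop_face plane the stop's carriage covers this face, 25 mm deep, but only from 30 mm above the table up: a strip lying flat passes under it.
- stop_face (a point): centre of the stop block's working side, 12.5 mm above the table; axes as the world. The side is vertical, faces +x (away from the robot), covers 61 to 115 mm off the fence and 4 to 46 mm up. Its arm is 57 mm high and ends 120 mm off the fence; its carriage and lever, over the fence, are up to 117 mm high. Only 6 N of friction holds it on the fence (along x): a harder push shifts it.
- fluid_bottle: small square oil bottle, white top, yellow oil in its lower half, 43 x 57 x 104 mm, standing loose at the back of the table. Origin under its centre, z up.

How it is judged:
By the outcome, as a careful person would: the job done as asked, in the order asked, and still so for the second after the job is handed in, with the robot touching nothing.
It also fails if it takes over 72 s, if anything falls off the work surface, if the arm or the gripper's body presses on something with over 40 N, if the wrist force passes 120 N, or if a joint passes its speed limit or range.

ROBOT

A 6-joint arm with a two-finger parallel gripper is mounted at the origin on a cart in front of the work surface, level with it; the furniture and walls round the work are solid. World frame = base frame: x ahead of the robot, y to its left, z up, the work surface at z = 0. Lengths are in m, angles in rad, forces in N, time in s.
With the tool pointing down it reaches from about 0.275 to 0.875 m from the base axis. Payload 12.5 kg.
Tool frame: the origin (TCP) lies at the very end of the fingers, on their centre line; the grasp point (between the pads) lies 19 mm behind it; x points along the fingers, y is the direction in which the jaws open and shut, and the axes are right-handed (so a half turn about x gives the same grasp; the last joint's range is limited). The gripper opens to 85 mm and grips with 20 to 120 N. Pads are 22 mm wide; open, the fingers measure 114 mm over their backs; the gripper's body (76 mm by 85 mm) begins 54 mm behind the grasp point. The pads swing forward as they close: fully open they stand 13 mm farther back than shut.
Start: joints at [-1.396, 0.351, 1.652, -0, 1.139, -0.085], TCP at [0.141, -0.532, 0.231] pointing down, gripper open.
Joint ranges: [-2.75, 2.75], [-0.79, 2.1], [0.01, 2.65], [-1.57, 4.71], [0.07, 3.14], [-2.87, 2.87]. Speed limits (rad/s): [2.22, 2.22, 2.79, 3.14, 3.14, 3.14].

INTERFACE

Orientations are given as a 3x3 rotation matrix whose columns are the frame's x, y, z axes.
In Python, from bench import manip gives the robot as it stands. Calls block until the motion is done:
- manip.move_ptp(position, orientation): joint-space move of the TCP to a pose.
- manip.move_l(position, attitude=None, max_speed=0.15): straight line of the TCP; attitude=None keeps the orientation; max_speed is the mean speed in m/s.
- manip.move_j(angles): joint-space move.
- manip.set_gripper(opening, effort=None): opening from 0.0 (shut) to 1.0 (fully open); effort is the grip in N (None keeps the last); returns when the fingers have stopped.
- manip.dwell(seconds).
- manip.inverse_kinematics(position, orientation): joint angles nearest the present ones, or None.
- manip.grab_frame(name): name is "scene" or "side" or "wrist"; returns (picture, depth): 420x560x3 uint8, red, green, blue; 420x560 float32, m along the optical axis (not along the pixel's ray), 0 where there is no reading.
- manip.get_calibration(name): a dict with "camera_matrix" (3x3 intrinsics, pixels), "k1" (the pictures are not rectified: a ray, as slopes to the right and down, at radius r is drawn at 1 + k1 r^2 times it, then the intrinsics apply), "R" (3x3) and "t" (3): a world point X has camera coordinates R X + t. Camera axes: x right, y down, z forward; pixel columns grow to the right and rows downward; lengths in m; the calibration is good to about 2 mm. A picture is of the moment at which its call begins: read the wrist's pose just before it. get_calibration takes no time and is no camera call; for the wrist camera it gives the pose at the moment of the call.
A pose or a line that the arm cannot do raises manip.Unreachable and nothing moves.
- manip.sign_off(): hands the job in, once; it reports no verdict.
Trained networks look in the newest picture that a camera, given by its name, has taken for a name from the list of things; names that differ only in an ending like _2 or _b are one class to them, and where a whole thing is asked for, a point or a joint stands for the part that bears it (a point fixed in the world has none). Each returns a list of dicts, best first, with "confidence" (0 to 1); they miss things now and then, are a little off and sometimes report something else, mostly with a low value. They report only what shows in the picture. A call takes as long as a camera call.
- manip.look_for(camera, name): "at" ([x, y, z] in m, in world coordinates, good to about 4 mm: the middle of the surface that is visible of it).
Readings, each from a call of its own:
- manip.current_time(): time.
- manip.current_qpos(): joint angles.
- manip.current_joint_vel(): joint speeds.
- manip.current_joint_torque(): joint torques, N m.
- manip.current_ee_pos(): TCP position.
- manip.current_tcp_rot(): TCP orientation.
- manip.current_force(): force on the tool from outside, world axes, zero at the start.
- manip.current_ft_torque(): the same for the moment, N m.
- manip.current_grip_width(): opening from 0.0 (shut) to 1.0 (fully open).
Only numpy, scipy, OpenCV 4.12 (cv2) and the standard library are available. Lean on these libraries where they do the work, as an engineer would, in place of code of your own. Each camera call takes 0.05 s, during which the arm holds its last target.

## Working session

There is one attempt and no reset: what is moved stays moved. The work goes in short steps, each a Python script; the robot and the scene stay as the last script left them, time stands still between calls to the robot, and variables do not carry over. Pictures are saved under pics/ and viewed, and the job is handed in when it is done.

```bash
ls; mkdir -p pics
python3 - <<'E'
from bench import manip
import cv2
for c in ("scene","side","wrist"):
    p,d=manip.grab_frame(c); cv2.imwrite(f"pics/{c}0.png",p[:,:,::-1])
    k=manip.get_calibration(c); print(c,k["camera_matrix"].tolist(),k["k1"],(-k["R"].T@k["t"]).round(3),k["R"].round(2).tolist())
    for n in ("strip_1","tray","fence_face","stop_face","fluid_bottle"):
        try: print(n,[(r["at"],r["confidence"]) for r in manip.look_for(c,n)])
        except Exception as e: print(n,e)
print(manip.current_time(),manip.current_force())
E
```

```text
pics
scene [[387.6997126329598, 0.0, 281.9444929758993], [0.0, 387.6997126329598, 203.28491425258923], [0.0, 0.0, 1.0]] 0.01506954107219834 [0.018 0.774 0.802] [[-0.79, -0.62, 0.02], [-0.39, 0.48, -0.79], [0.48, -0.63, -0.62]]
strip_1 [([0.442, 0.0566, 0.0492], 0.98), ([0.6486, 0.0568, 0.0448], 0.8), ([0.5291, 0.0709, 0.0551], 0.74)]
tray [([0.5029, -0.3311, 0.0161], 0.84)]
fence_face [([0.4661, 0.3929, 0.0576], 0.8)]
stop_face [([0.442, 0.3542, 0.0614], 0.77)]
fluid_bottle [([0.7081, 0.249, 0.0604], 0.78)]
side [[381.60887834658774, 0.0, 282.16449002478197], [0.0, 381.60887834658774, 206.3033936061023], [0.0, 0.0, 1.0]] -0.03652539367296962 [0.26  0.707 0.685] [[-0.91, -0.42, -0.0], [-0.27, 0.57, -0.78], [0.33, -0.7, -0.63]]
strip_1 [([0.4443, 0.0645, 0.0538], 0.91), ([0.6449, 0.0602, 0.0464], 0.76), ([0.5324, 0.0821, 0.067], 0.61)]
tray [([0.4968, -0.3311, 0.0177], 0.8)]
fence_face [([0.4809, 0.3945, 0.054], 0.95)]
stop_face [([0.4434, 0.3733, 0.0741], 0.55)]
fluid_bottle [([0.7091, 0.2512, 0.0592], 0.95)]
wrist [[332.8128991058409, 0.0, 275.0140683824729], [0.0, 332.8128991058409, 208.4231901600136], [0.0, 0.0, 1.0]] -0.014610851355853657 [ 0.22  -0.512  0.375] [[0.26, -0.97, -0.0], [-0.92, -0.24, 0.32], [-0.31, -0.08, -0.95]]
strip_1 []
tray []
fence_face []
stop_face []
fluid_bottle []
0.9 [ 0.57583216 -0.16842921 -0.31293152]
```

View pics/scene0.png

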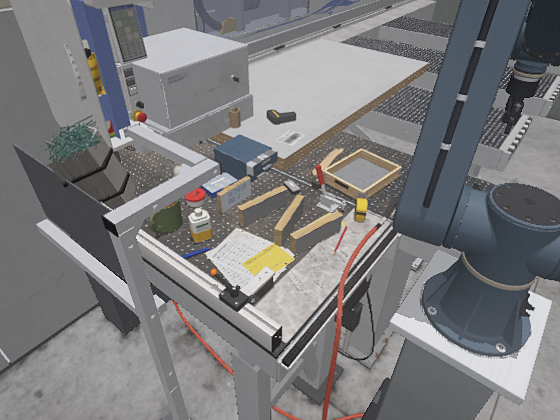

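View pics/side0.png

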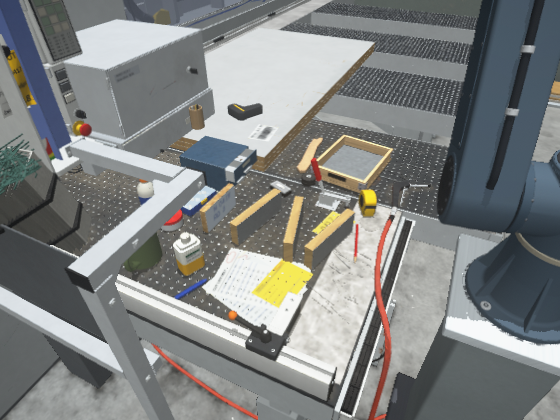

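View pics/wrist0.png

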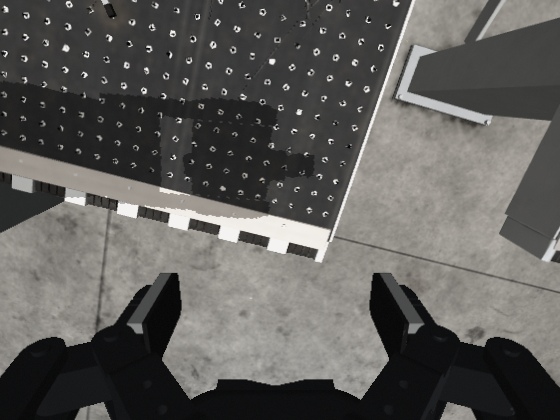

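The scene and side pictures show three standing strips (scene px ~(262,205), (290,215), (315,230)), the tray at (360,170), the stop at (235,295) and the bottle at (200,222). I'll make a top-down height map from the depth.

```bash
cat > h.py <<'E'
from bench import manip
import numpy as np, cv2
def cloud(c):
    k=manip.get_calibration(c); p,d=manip.grab_frame(c)
    v,u=np.nonzero(d>0); K=k["camera_matrix"]
    s=cv2.undistortPoints(np.stack([u,v],1).astype(np.float64)[:,None],K,np.array([k["k1"],0,0,0.]))[:,0]
    z=d[v,u]; X=np.c_[s*z[:,None],z]; W=(X-k["t"])@k["R"]
    return W,p[v,u],p
def pix(c,W):
    k=manip.get_calibration(c)
    return cv2.projectPoints(np.atleast_2d(np.float64(W)),cv2.Rodrigues(k["R"])[0],k["t"],k["camera_matrix"],np.array([k["k1"],0,0,0.]))[0][:,0]
def topmap(W,C,fn,x0=.15,x1=.85,y0=-.5,y1=.5,s=.00175,mode='col'):
    h=int((x1-x0)/s);w=int((y1-y0)/s)
    m=(W[:,0]>x0)&(W[:,0]<x1)&(W[:,1]>y0)&(W[:,1]<y1)&(W[:,2]<.2)&(W[:,2]>-.02)
    W=W[m];C=C[m];o=np.argsort(W[:,2]);W=W[o];C=C[o]
    r=np.clip(((x1-W[:,0])/s).astype(int),0,h-1);q=np.clip(((y1-W[:,1])/s).astype(int),0,w-1)
    im=np.zeros((h,w,3),np.uint8)
    if mode=='col': im[r,q]=C[:,::-1]
    else:
        g=np.uint8(np.clip((W[:,2]+.01)/.13*255,0,255)); im[r,q]=cv2.applyColorMap(g[:,None],cv2.COLORMAP_JET)[:,0]
    cv2.imwrite(fn,im)
def R_down(yaw):  # jaw axis (tool y) at angle yaw from world x
    c,s=np.cos(yaw),np.sin(yaw)
    x=np.array([0,0,-1.]);y=np.array([c,s,0]);return np.stack([x,y,np.cross(x,y)],1)
E
python3 - <<'E'
from h import *
for c in ("scene","side"):
    W,C,p=cloud(c); np.savez(c+".npz",W=W,C=C)
    topmap(W,C,f"pics/t_{c}.png");topmap(W,C,f"pics/th_{c}.png",mode='h')
    for b in [(.442,.06),(.53,.075),(.646,.06)]:
        q=W[(np.hypot(W[:,0]-b[0],W[:,1]-b[1])<.11)&(W[:,2]>.061)&(W[:,2]<.072)]
        # nearest cluster: iterative PCA
        m=np.array(b);dirv=None
        for i in range(15):
            dd=q[:,:2]-m
            k=np.hypot(*dd.T)<.045 if dirv is None else (abs(dd@np.array([-dirv[1],dirv[0]]))<.016)&(abs(dd@dirv)<.11)
            a=q[k,:2]; cc=a.mean(0); dirv=np.linalg.svd(a-cc)[2][0]
            if dirv[1]<0: dirv=-dirv
            t=(a-cc)@dirv; n=(a-cc)@np.array([-dirv[1],dirv[0]])
            m=cc+dirv*(np.percentile(t,1)+np.percentile(t,99))/2
        print(c,m.round(4),np.degrees(np.arctan2(dirv[1],dirv[0])).round(1),np.ptp(t).round(3),np.ptp(n).round(3),len(a))
    t=(W[:,2]<.005)&(W[:,2]>-.01)&(abs(W[:,0]-.5)<.2)&(abs(W[:,1])<.25); print("table z",np.median(W[t,2]))
E
```

```text
scene [0.4462 0.0441] 74.8 0.181 0.027 399
scene [0.5411 0.0526] 104.9 0.17 0.026 331
scene [0.6497 0.0442] 78.0 0.179 0.03 318
table z 0.00015673746771729174
side [0.4433 0.0408] 74.6 0.181 0.027 582
side [0.538  0.0505] 104.5 0.167 0.025 472
side [0.6462 0.0416] 77.9 0.181 0.027 496
table z 0.000616275004441619
```

View pics/t_side.png

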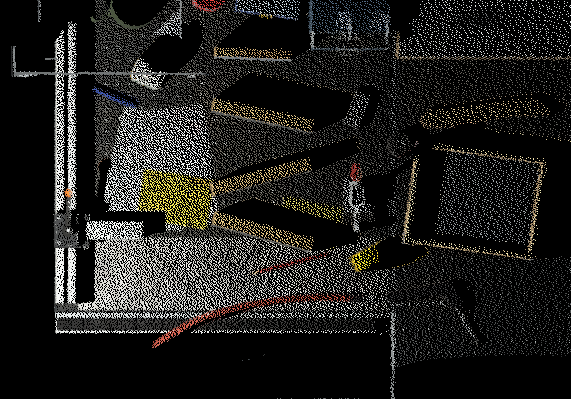

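View pics/th_side.png

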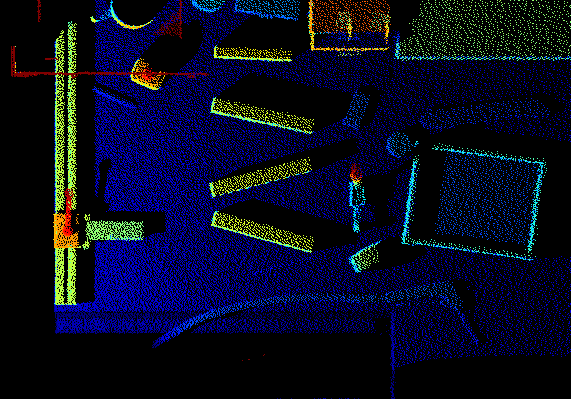

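Run:
```python
from h import *
for c in ("scene","side"):
    f=np.load(c+".npz");W=f["W"]
    q=W[(abs(W[:,0]-.5)<.16)&(abs(W[:,1]+.33)<.16)&(W[:,2]>.042)&(W[:,2]<.053)]
    # drop clutter: keep near largest rect
    r=cv2.minAreaRect(q[:,:2].astype(np.float32)); print(c,"tray rough",r,len(q))
    # fit rect model 180x230 rim 9mm: minimise distance to rim centreline
    from scipy.optimize import least_squares
    def res(p):
        d=q[:,:2]-p[:2];cc,s=np.cos(p[2]),np.sin(p[2]);l=np.abs(d@np.array([[cc,-s],[s,cc]]))
        e=l-np.array([.0855,.1105]);sd=np.where((e>0).any(1),np.hypot(*np.maximum(e,0).T),e.max(1)); return np.maximum(abs(sd)-.0045,0)
    o=least_squares(res,[.5,-.33,-.1],loss='soft_l1',f_scale=.003); print("tray",o.x[:2].round(4),np.degrees(o.x[2]).round(2),o.cost)
    g=W[(W[:,0]>.5)&(W[:,0]<.7)&(W[:,1]>.3)&(W[:,1]<.45)]
    for z0,z1 in [(.01,.025),(.025,.05),(.058,.066)]:
        a=g[(g[:,2]>z0)&(g[:,2]<z1)]; 
        if len(a): print("fence y",z0,np.percentile(a[:,1],[1,10,50,90,99]).round(4),len(a))
    a=W[(W[:,2]>.05)&(W[:,2]<.062)&(abs(W[:,0]-.447)<.04)&(W[:,1]>.22)&(W[:,1]<.335)]
    print("stop arm top x",np.percentile(a[:,0],[1,5,50,95,99]).round(4),"y",np.percentile(a[:,1],[1,5,99]).round(4))
    a=W[(W[:,2]>.01)&(W[:,2]<.045)&(abs(W[:,0]-.46)<.03)&(W[:,1]>.24)&(W[:,1]<.33)]
    print("stop side",len(a),np.percentile(a[:,0],[5,50,95]).round(4) if len(a) else '')
    # tall obstacles between
    print(manip.current_time())
q0=manip.current_qpos()
th=np.radians
def Rt(yaw,t):
    R=R_down(yaw);ax=np.array([-np.sin(yaw),np.cos(yaw),0]);ax=np.cross(ax,[0,0,1])
    k=cv2.Rodrigues(-np.cross(R[:,1],[0,0,1.])*t*-1)[0]; return k@R
for t in (0,30,-30,45,60,-45):
    for yaw in (0,np.pi):
        R=Rt(yaw,th(t)); print(t,yaw,"toolx",R[:,0].round(2),[None if (s:=manip.inverse_kinematics(p,R)) is None else np.round(s,2).tolist() for p in ([.5,-.33,.1],[.55,-.33,.05],[.5,.15,.05])])
```

```text
scene tray rough ((0.5004317760467529, -0.3277362585067749), (0.23886863887310028, 0.1869422197341919), 81.63610076904297) 458
tray [ 0.5    -0.3273] -8.24 0.00016243309748298354
fence y 0.01 [0.3085 0.4026 0.4042 0.4052 0.4058] 192
fence y 0.025 [0.3776 0.3795 0.4038 0.405  0.4059] 414
fence y 0.058 [0.3704 0.3735 0.3919 0.4035 0.4052] 705
stop arm top x [0.4328 0.4337 0.4473 0.4639 0.4656] y [0.2537 0.2568 0.3344]
stop side 135 [0.4346 0.4358 0.4442]
1.0
side tray rough ((0.49899613857269287, -0.33078452944755554), (0.23535391688346863, 0.18102900683879852), 82.4654312133789) 566
tray [ 0.499  -0.3297] -7.76 0.00010863766601142995
fence y 0.01 [0.3045 0.3283 0.4016 0.4024 0.4029] 350
fence y 0.025 [0.3746 0.3771 0.4013 0.4023 0.403 ] 751
fence y 0.058 [0.3675 0.3707 0.3894 0.4009 0.4022] 1374
stop arm top x [0.4301 0.4307 0.4452 0.4607 0.462 ] y [0.2508 0.2548 0.3344]
stop side 104 [0.4319 0.4326 0.4363]
1.0
0 0 toolx [ 0.  0. -1.] [[-0.66, 0.6, 1.63, -0.0, 0.92, -0.66], [-0.61, 0.73, 1.52, -0.0, 0.89, -0.61], [0.2, 0.57, 1.85, -0.0, 0.72, 0.2]]
0 3.141592653589793 toolx [ 0.  0. -
[... 800 characters left out ...]
e]
45 3.141592653589793 toolx [-0.71  0.   -0.71] [[-0.51, 0.96, 1.12, -0.36, 1.76, 2.69], [-0.48, 1.11, 0.94, -0.34, 1.8, 2.71], None]
60 0 toolx [ 0.87  0.   -0.5 ] [[-0.99, 0.64, 2.1, 1.89, 0.87, -2.69], [-0.9, 0.78, 2.0, 2.02, 0.85, -2.77], None]
60 3.141592653589793 toolx [-0.87  0.   -0.5 ] [[-0.48, 1.1, 0.97, -0.46, 2.02, 2.67], [-0.46, 1.27, 0.74, -0.45, 2.09, 2.66], None]
-45 0 toolx [-0.71  0.   -0.71] [[-0.51, 0.96, 1.12, -0.36, 1.76, -0.45], [-0.48, 1.11, 0.94, -0.34, 1.8, -0.43], [0.15, 0.93, 1.33, 0.11, 1.66, 0.11]]
-45 3.141592653589793 toolx [ 0.71 -0.   -0.71] [[-0.91, 0.54, 2.03, 1.53, 0.6, 0.87], [-0.83, 0.68, 1.94, 1.69, 0.56, 0.77], [0.31, 0.57, 2.29, 3.59, 0.53, -0.17]]
```

Run:
```python
from h import *
f=np.load("side.npz");W=f["W"]; g=np.load("scene.npz")["W"]; W=np.r_[W,g]
m=(W[:,2]>.1)&(W[:,0]>.25)&(W[:,0]<1.)&(abs(W[:,1])<.6)
q=np.round(W[m]/.05)*.05
from collections import Counter
print(sorted((tuple(k.round(2)),n) for k,n in [(np.array(k),n) for k,n in Counter(map(tuple,q)).items()] if n>25))
```

```text
[((np.float64(0.25), np.float64(-0.1), np.float64(0.5)), 56), ((np.float64(0.25), np.float64(-0.1), np.float64(0.55)), 68), ((np.float64(0.45), np.float64(0.4), np.float64(0.1)), 154), ((np.float64(0.5), np.float64(0.4), np.float64(0.1)), 252), ((np.float64(0.55), np.float64(-0.1), np.float64(0.1)), 82), ((np.float64(0.55), np.float64(-0.1), np.float64(0.15)), 58), ((np.float64(0.7), np.float64(0.15), np.float64(0.2)), 272), ((np.float64(0.7), np.float64(0.2), np.float64(0.2)), 363), ((np.float64(0.7), np.float64(0.25), np.float64(0.1)), 65), ((np.float64(0.7), np.float64(0.25), np.float64(0.2)), 415), ((np.float64(0.7), np.float64(0.3), np.float64(0.2)), 468), ((np.float64(0.7), np.float64(0.35), np.float64(0.2)), 516), ((np.float64(0.7), np.float64(0.4), np.float64(0.2)), 616), ((np.float64(0.7), np.float64(0.45), np.float64(0.1)), 281), ((np.float64(0.7), np.float64(0.45), np.float64(0.15)), 665), ((np.float64(0.7), np.float64(0.45), np.float64(0.2)), 736), ((np.float64(0.7), np.float64(0.5), np.float64(0.2)), 108), ((np.float64(0.75), np.float64(0.15), np.float64(0.2)), 341), ((n
[... 1810 characters left out ...]
0.2), np.float64(0.1)), 27), ((np.float64(1.0), np.float64(-0.2), np.float64(0.15)), 133), ((np.float64(1.0), np.float64(-0.2), np.float64(0.2)), 40), ((np.float64(1.0), np.float64(-0.2), np.float64(0.3)), 56), ((np.float64(1.0), np.float64(-0.15), np.float64(0.15)), 59), ((np.float64(1.0), np.float64(0.15), np.float64(0.2)), 105), ((np.float64(1.0), np.float64(0.2), np.float64(0.2)), 168), ((np.float64(1.0), np.float64(0.35), np.float64(0.15)), 120), ((np.float64(1.0), np.float64(0.35), np.float64(0.2)), 307), ((np.float64(1.0), np.float64(0.35), np.float64(0.25)), 357), ((np.float64(1.0), np.float64(0.45), np.float64(0.1)), 73), ((np.float64(1.0), np.float64(0.45), np.float64(0.15)), 160)]
```

```bash
cat >> h.py <<'E'
S={1:(.4447,.0425,74.7),2:(.5395,.0515,104.7),3:(.648,.043,78.0)}
def force(n=5):
    a=[]
    for _ in range(n): a.append(manip.current_force()); manip.dwell(.03)
    return np.mean(a,0)
def Rt(yaw,t):
    R=R_down(yaw); return cv2.Rodrigues(np.cross(R[:,1],[0,0,1.])*t)[0]@R   # t<0: tip points to -jaw axis
def pick(i,zt=.036,off=0.,fast=.3):
    x,y,a=S[i]; a=np.radians(a); x+=off*np.cos(a); y+=off*np.sin(a)
    R=R_down(a-np.pi/2)
    manip.set_gripper(.65,60)
    manip.move_ptp([x,y,.2],R); manip.move_l([x,y,.13],max_speed=fast)
    f0=force()
    manip.move_l([x,y,zt],max_speed=.2)
    print("before grip F",(force(2)-f0).round(2))
    manip.set_gripper(.0,60); w=manip.current_grip_width()
    manip.move_l([x,y,.11],max_speed=.2); manip.dwell(.15)
    f=force(8); print(i,"grip",w*85,"dF",(f-f0).round(2),"mass",-(f-f0)[2]/9.81,"t",manip.current_time())
    return -(f-f0)[2]/9.81
E
python3 - <<'E'
from h import *
pick(1)
p,d=manip.grab_frame("scene"); cv2.imwrite("pics/s1.png",p[:,:,::-1])
E
```

```text
before grip F [-0.24  0.01 -0.48]
1 grip 24.422574585080067 dF [-0.59 -0.19 -1.35] mass 0.13780594504953622 t 6.2667
```

View pics/s1.png

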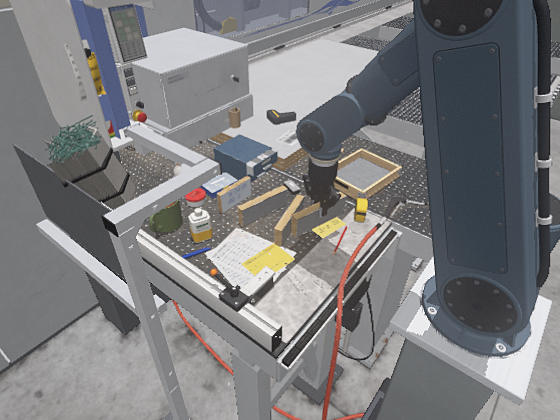

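The strip is held at px (300,215), but 0.138 kg is ambiguous. I'll take a longer average.

Run:
```python
from h import *
a=[]
for _ in range(25): a.append(manip.current_force()); manip.dwell(.04)
a=np.array(a);print(a.mean(0).round(2),a.std(0).round(2),a[::3,2].round(2)); print(manip.current_ft_torque(),manip.current_grip_width(),manip.current_time())
```

```text
[-0.11  0.03 -0.5 ] [0.46 0.42 0.51] [-0.84 -0.27 -0.67 -1.22  0.18 -0.47 -1.   -1.37 -0.2 ]
[-0.03256243  0.00592556  0.02994355] 0.283705243122502 7.3583
```

Mean lift force is −0.5 N, with noise SD about 0.5 N per sample. That fits a hollow strip (0.7 N); a solid one would give 2.4 N. I'll lay it into the tray.

```bash
cat >> h.py <<'E'
T=np.array([.4995,-.3285]);TY=np.radians(-8.0)
def traypt(x,y,z):
    c,s=np.cos(TY),np.sin(TY); return np.array([T[0]+c*x-s*y,T[1]+s*x+c*y,z])
def lay(C,yaw,tilt=45,h=.036,op=.5):
    R=Rt(yaw,-np.radians(tilt)); d=R[:,0];n=R[:,1]; print("d",d.round(2),"n",n.round(2))
    P=C-.0125*n-h*d
    manip.move_ptp(P+[0,0,max(.26-P[2],0)],R)
    f0=force(4)
    manip.move_l(P+[0,0,.02],max_speed=.3); manip.move_l(P,max_speed=.08)
    print("contact dF",(force(4)-f0).round(2))
    manip.set_gripper(op); manip.dwell(.1)
    manip.move_l(P-.06*d,max_speed=.12); manip.move_l(P-.12*d+[0,0,.08],max_speed=.4)
E
python3 - <<'E'
from h import *
p=manip.current_ee_pos(); manip.move_l([p[0],p[1]-.05,.25],max_speed=.4)
lay(traypt(-.057,0,.017),TY)
p,d=manip.grab_frame("scene"); cv2.imwrite("pics/s2.png",p[100:300,200:480,::-1].repeat(2,0).repeat(2,1))
p,d=manip.grab_frame("wrist"); cv2.imwrite("pics/w2.png",p[:,:,::-1]); print(manip.current_time())
E
```

```text
d [-0.7   0.1  -0.71] n [ 0.7  -0.1  -0.71]
contact dF [ 0.27 -0.5  -0.27]
12.175
```

View pics/s2.png

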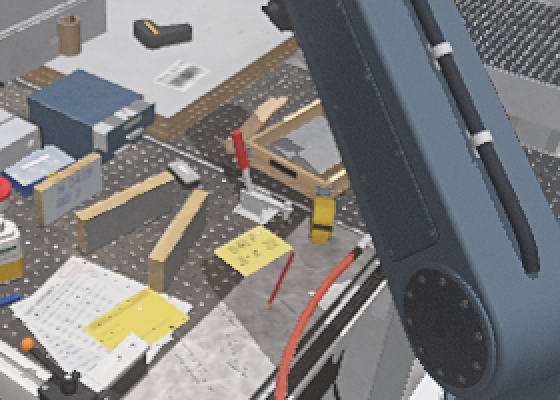

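View pics/w2.png

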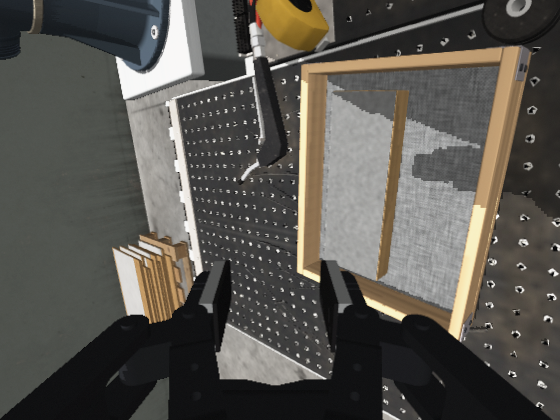

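The wrist picture shows strip 1 flat in the tray's near half, its far edge at px (400,90)–(382,275). Next I'll measure that edge and pick strip 2.

```bash
cat >> h.py <<'E'
def traycloud(W):
    c,s=np.cos(TY),np.sin(TY);d=W[:,:2]-T; return np.c_[d@[c,s],d@[-s,c],W[:,2]]
E
python3 - <<'E'
from h import *
W,C,p=cloud("wrist"); q=traycloud(W)
m=(abs(q[:,0])<.1)&(abs(q[:,1])<.125)
r=q[m&(q[:,2]>.042)&(q[:,2]<.056)]; print("rim",np.percentile(r[:,0],[1,99]),np.percentile(r[:,1],[1,99]))
i=q[m&(abs(q[:,0])<.075)&(abs(q[:,1])<.098)]
s=i[(i[:,2]>.034)&(i[:,2]<.047)]; print("strip top",np.percentile(s[:,0],[1,50,99]),np.percentile(s[:,1],[1,99]),np.median(s[:,2]))
for lo in (-.08,-.04,0,.04): 
    k=s[(s[:,1]>lo)&(s[:,1]<lo+.04)]; print(lo,np.percentile(k[:,0],[1,99]) if len(k) else '')
c=r.mean(0)
pick(2)
a=[]
for _ in range(15): a.append(manip.current_force()); manip.dwell(.03)
print(np.mean(a,0),manip.current_time())
E
```

```text
rim [-0.08711377  0.09150252] [-0.11537445  0.11157622]
strip top [-0.05482268 -0.01753854  0.00986207] [-0.08959302  0.08579294] 0.0412988207051443
-0.08 [-0.05486856  0.00984783]
-0.04 [-0.05480073  0.00980859]
0 [-0.05477766  0.00980884]
0.04 [-0.05492184  0.00989967]
before grip F [-0.43 -0.2   0.58]
2 grip 24.144619363056073 dF [-0.18 -0.32 -2.72] mass 0.2775313311796251 t 16.5
[-0.14492024 -0.19386579 -2.20186591] 17.0
```

Strip 2 reads −2.2 N (0.22 kg), so it is the solid one. I'll stage it flat on clear table and then do strip 3.

Run:
```python
from h import *
lay(np.array([.465,.085,.002]),0.0)
print(manip.current_time())
pick(3,off=-.012)
a=[]
for _ in range(15): a.append(manip.current_force()); manip.dwell(.03)
print(np.mean(a,0),manip.current_time())
for c in ("scene","wrist"):
    p,d=manip.grab_frame(c); cv2.imwrite(f"pics/{c}3.png",p[:,:,::-1])
```

```text
d [-0.71  0.   -0.71] n [ 0.71  0.   -0.71]
contact dF [ 0.    0.24 -0.45]
21.05
before grip F [-0.35 -0.27  0.1 ]
3 grip 24.070117934914833 dF [-0.04  0.11 -1.68] mass 0.1717379159498241 t 24.675
[-0.02263368 -0.01637524 -0.75610404] 25.175
```

View pics/scene3.png

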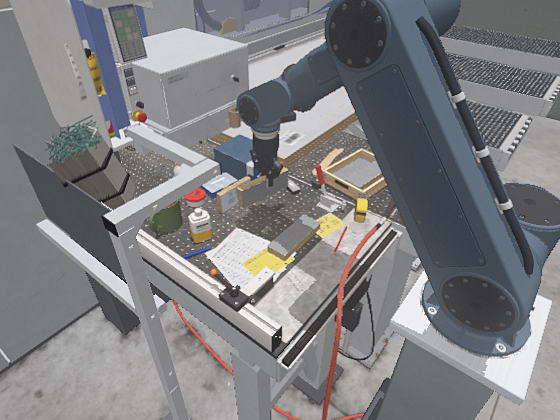

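Strip 3 reads −0.76 N, so it is hollow, and the solid strip lies flat at px (295,237). I'll push strip 1 to the near tray wall with the held strip 3, then lay strip 3 in the far half.

Run:
```python
from h import *
manip.move_l([.61,-.04,.26],max_speed=.35)
R=R_down(TY); oy=-.014
manip.move_ptp(traypt(.037,oy,.16),R); f0=force(4)
manip.move_l(traypt(.037,oy,.056),max_speed=.2)
print("down",(force(3)-f0).round(2))
manip.move_l(traypt(.001,oy,.056),max_speed=.08); print("push",(force(4)-f0).round(2))
manip.move_l(traypt(.012,oy,.06),max_speed=.15)
manip.move_l(traypt(.02,oy,.17),max_speed=.3)
lay(traypt(.0105,oy,.0175),TY)
p,d=manip.grab_frame("wrist"); cv2.imwrite("pics/w4.png",p[:,:,::-1]); print(manip.current_time())
W,C,p=cloud("wrist"); q=traycloud(W); i=q[(abs(q[:,0])<.1)&(abs(q[:,1])<.095)]
print(np.percentile(i[(i[:,2]>.034)&(i[:,2]<.045)],[1,50,99],axis=0).round(4), (i[:,2]>.06).sum())
```

```text
down [ 0.06 -0.52  0.41]
push [-0.1  -0.46 -0.05]
d [-0.7   0.1  -0.71] n [ 0.7  -0.1  -0.71]
contact dF [-0.27 -0.09  0.11]
33.65
[[-0.0796 -0.0913  0.035 ]
 [ 0.0286  0.0077  0.0411]
 [ 0.0916  0.0858  0.044 ]] 195
```

View pics/w4.png

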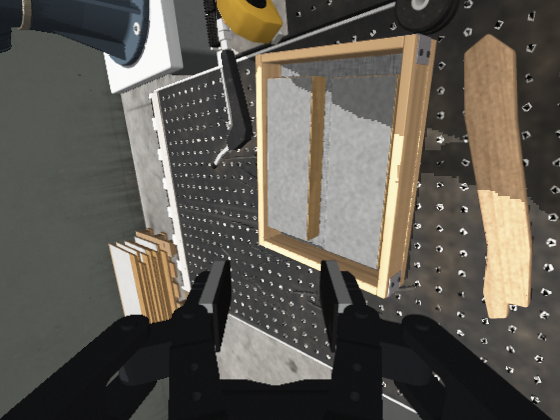

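Both strips look to be in the tray, between px (265,75) and (390,265). I'll check that strip 3 is flat, and measure the solid strip, stop and fence from above.

Run:
```python
from h import *
W,C,p=cloud("wrist"); q=traycloud(W)
for x in np.arange(-.085,.1,.01):
    print(x.round(3),[ (np.median(k[:,2]).round(4),len(k)) if len(k:=q[(abs(q[:,0]-x)<.005)&(abs(q[:,1]-y)<.02)]) else None for y in (-.07,0,.07)])
# vantage
manip.move_ptp([.46,.16,.36],R_down(0.))
W,C,p=cloud("wrist"); cv2.imwrite("pics/w5.png",p[:,:,::-1]); np.savez("w5.npz",W=W,C=C); print(manip.current_time())
topmap(W,C,"pics/t5.png",x0=.3,x1=.75,y0=-.1,y1=.5,s=.001);topmap(W,C,"pics/th5.png",x0=.3,x1=.75,y0=-.1,y1=.5,s=.001,mode='h')
```

```text
-0.085 [(np.float64(0.0485), 123), (np.float64(0.0485), 156), (np.float64(0.0484), 238)]
-0.075 [(np.float64(0.0414), 294), (np.float64(0.0413), 342), (np.float64(0.041), 365)]
-0.065 [(np.float64(0.0406), 173), (np.float64(0.0408), 192), (np.float64(0.0407), 229)]
-0.055 [(np.float64(0.0406), 182), (np.float64(0.0408), 221), (np.float64(0.0408), 225)]
-0.045 [(np.float64(0.0406), 180), (np.float64(0.0407), 220), (np.float64(0.0414), 255)]
-0.035 [(np.float64(0.0406), 205), (np.float64(0.0408), 235), (np.float64(0.0414), 267)]
-0.025 [(np.float64(0.0407), 203), (np.float64(0.0409), 247), (np.float64(0.0414), 292)]
-0.015 [(np.float64(0.0321), 620), (np.float64(0.0313), 737), (np.float64(0.0312), 861)]
-0.005 [(np.float64(0.0176), 83), (np.float64(0.0175), 100), (np.float64(0.0175), 135)]
0.005 [None, None, (np.float64(0.0173), 32)]
0.015 [(np.float64(0.0414), 225), (np.float64(0.0414), 280), (np.float64(0.0411), 325)]
0.025 [(np.float64(0.0415), 283), (np.float64(0.0414), 332), (np.float64(0.0413), 385)]
0.035 [(np.float64(0.0414), 292), (np.float64(0.0415), 362), (np.float64(0.0411), 418)]
0.045 [(np.float64(0.0415), 311), (np.float64(0.0413), 377), (np.float64(0.0412), 451)]
0.055 [(np.float64(0.0414), 322), (np.float64(0.0414), 403), (np.float64(0.0411), 472)]
0.065 [(np.float64(0.0414), 356), (np.float64(0.0414), 431), (np.float64(0.0411), 499)]
0.075 [(np.float64(0.0409), 327), (np.float64(0.041), 405), (np.float64(0.0407), 433)]
0.085 [(np.float64(0.0491), 333), (np.float64(0.0491), 425), (np.float64(0.0489), 553)]
0.095 [(np.float64(0.0201), 1132), (np.float64(0.024), 1575), (np.float64(0.0197), 1738)]
35.8333
```

View pics/w5.png

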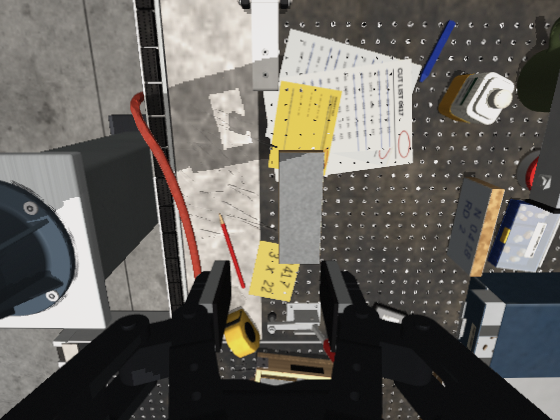

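View pics/th5.png

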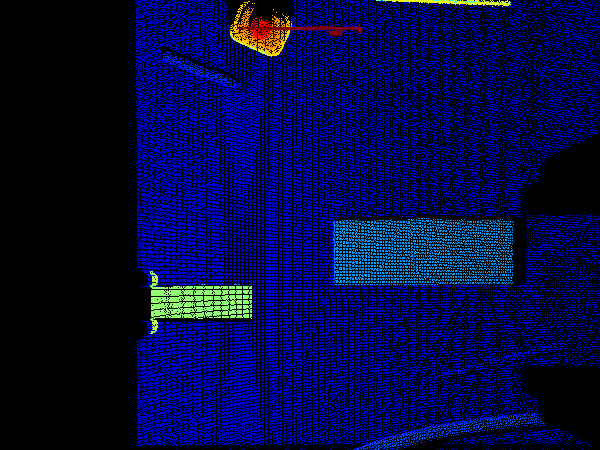

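Both tray strips are flat with tops at 41 mm, below the 48 mm rim. The wrist view shows the solid strip at px (280–322,152–263), lined up nearly parallel to the stop, whose arm end is at (265,90). Now the exact numbers.

Run:
```python
from h import *
W=np.load("w5.npz")["W"]
s=W[(W[:,2]>.018)&(W[:,2]<.032)&(W[:,0]>.44)&(W[:,0]<.56)&(W[:,1]>-.03)&(W[:,1]<.2)]
print("strip x",np.percentile(s[:,0],[.5,99.5]),"y",np.percentile(s[:,1],[.5,99.5]),"z",np.median(s[:,2]))
for a,b in((0,.05),(.1,.15)):
    k=s[(s[:,1]>a)&(s[:,1]<b)];print(np.percentile(k[:,0],[1,99]))
a=W[(W[:,2]>.05)&(W[:,2]<.064)&(W[:,0]>.4)&(W[:,0]<.5)&(W[:,1]>.2)&(W[:,1]<.345)]
print("arm x",np.percentile(a[:,0],[.5,99.5]),"y",np.percentile(a[:,1],[.5,99.5]),np.median(a[:,2]))
g=W[(W[:,1]>.3)&(W[:,2]>.02)]; print(len(g), np.percentile(g[:,1],[1,50,99]) if len(g) else'')
for r in manip.look_for("wrist","fluid_bottle"): print(r)
```

```text
strip x [0.46576213 0.53000887] y [-0.01202403  0.16584337] z 0.026032522956699475
[0.46609364 0.52929622]
[0.46577221 0.52914319]
arm x [0.42279516 0.47179785] y [0.24863866 0.34454421] 0.056970429616876726
1692 [0.30048889 0.3254614  0.34850613]
{'at': [0.7066, 0.2373, 0.0782], 'confidence': 0.85}
```

Run:
```python
from h import *
R=R_down(0.); t0=manip.current_time()
manip.set_gripper(.97,40)
x,y=.498,.022
manip.move_ptp([x,y,.12],R); f0=force(5)
manip.move_l([x,y,.004],max_speed=.15); print("down",(force(4)-f0).round(2),manip.current_ee_pos().round(4))
manip.set_gripper(0.,40); print("w",manip.current_grip_width()*85)
manip.move_l([x,y,.0055],max_speed=.05); f=force(8); print("lift",(f-f0).round(2))
manip.move_l([.5005,y,.0055],max_speed=.05)
manip.move_l([.5005,.205,.0055],max_speed=.15)
print(manip.current_ee_pos().round(4),(force(6)-f0).round(2),manip.current_time()-t0)
p,d=manip.grab_frame("scene"); cv2.imwrite("pics/s6.png",p[150:330,160:400,::-1].repeat(3,0).repeat(3,1))
p,d=manip.grab_frame("wrist"); cv2.imwrite("pics/w6.png",p[:,:,::-1])
```

```text
down [ 0.35 -0.15  0.14] [0.4986 0.022  0.0049]
w 64.98555349552963
lift [ 0.14 -0.03 -2.47]
[0.5005 0.2044 0.0055] [ 0.62 -0.17 -2.99] 5.433399999999999
```

View pics/s6.png

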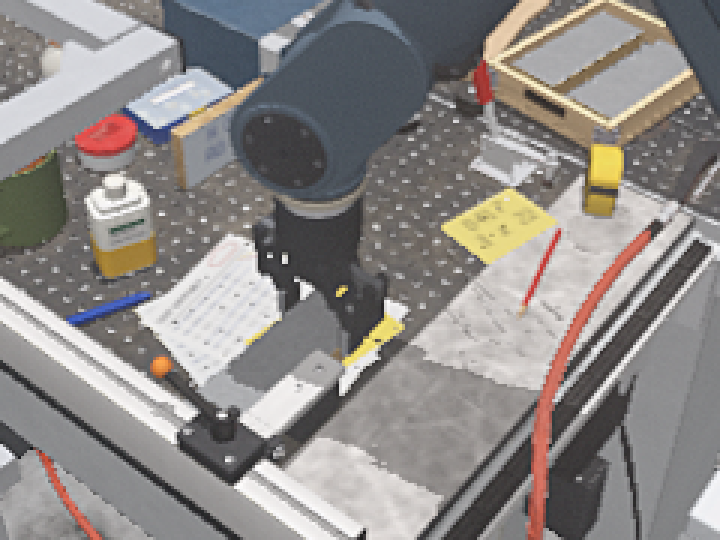

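View pics/w6.png

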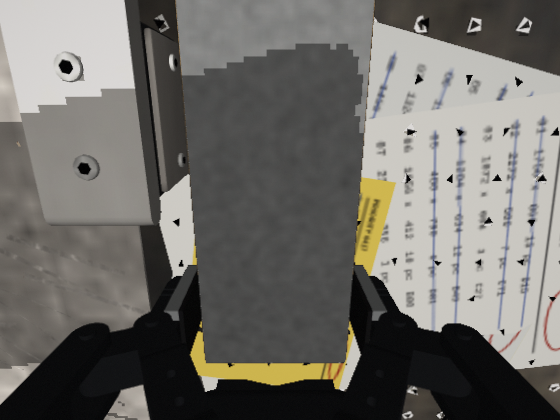

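The solid strip is gripped by its width just beyond the stop, with its fence end slid under the lever in the scene picture. I'll step it to the fence with force feedback.

Run:
```python
from h import *
f0=force(8); x=.5005; z=.0055
manip.move_l([x,.217,z],max_speed=.08)
y=.217
while y<.233:
    y+=.0008; manip.move_l([x,y,z],max_speed=.05); f=force(4)-f0
    if f[1]<-1.8: 
        f=force(4)-f0; 
        if f[1]<-1.8: break
print("fence",y,f.round(2),manip.current_ee_pos().round(4),manip.current_time())
manip.move_l([x,y,.0042],max_speed=.03); f=force(6); print("low",(f-f0).round(2))
p,d=manip.grab_frame("wrist"); cv2.imwrite("pics/w7.png",p[:,:,::-1])
```

```text
fence 0.22419999999999995 [-0.18 -2.91  0.29] [0.5004 0.224  0.0055] 45.5667
low [-4.18 -5.52 10.92]
```

View pics/w7.png

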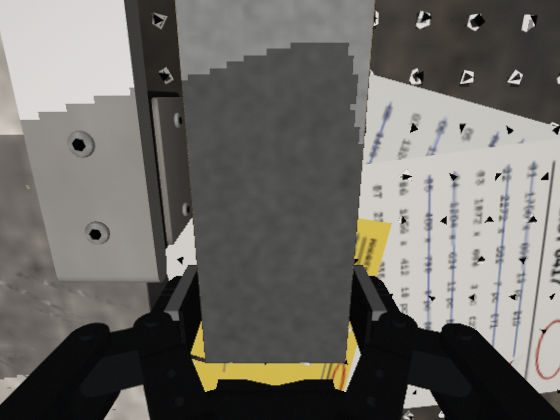

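Fence contact at TCP y=0.224. The strip is pressed onto the table a little too hard, so I'll relax that and step toward the stop.

Run:
```python
from h import *
x=.5005;y=.2241
manip.move_l([x,y,.0050],max_speed=.03); f0=force(10); print("F",f0.round(2),manip.current_ee_pos().round(4))
hist=[]
while x>.493:
    x-=.0004; manip.move_l([x,y,.0050],max_speed=.03); f=force(4)-f0; hist.append((round(x,4),f[0].round(1)))
    if f[0]>1.6:
        f=(f+force(4)-f0)/2
        if f[0]>1.6: break
print(hist,f.round(2),manip.current_ee_pos().round(4),manip.current_time())
p,d=manip.grab_frame("wrist"); cv2.imwrite("pics/w8.png",p[:,:,::-1])
```

```text
F [-0.56 -3.95 -0.99] [0.5005 0.2241 0.0049]
[(0.5001, np.float64(2.3))] [ 2.39 -0.81 -0.65] [0.5003 0.2241 0.0051] 47.1667
```

View pics/w8.png

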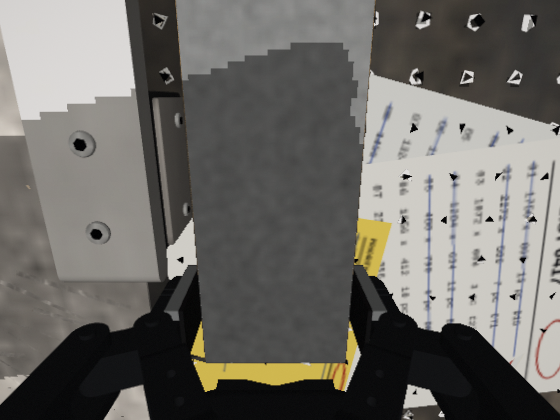

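Run:
```python
from h import *
W,C,p=cloud("wrist")
for lo,hi in((.255,.27),(.27,.285),(.285,.3)):
    k=W[(W[:,1]>lo)&(W[:,1]<hi)&(W[:,0]<.49)]
    pl=k[(k[:,2]>.040)&(k[:,2]<.049)&(k[:,0]>.45)]; st=k[(k[:,2]>.02)&(k[:,2]<.03)&(k[:,0]>.455)]; ar=k[(k[:,2]>.053)]
    print(lo,"plate x max",np.percentile(pl[:,0],[50,98]).round(4) if len(pl) else None,"strip x min",np.percentile(st[:,0],[2]).round(4),"arm",ar[:,0].max().round(4) if len(ar) else None)
cv2.imwrite("pics/w8z.png",cv2.resize(p[60:260,120:260,::-1],None,fx=4,fy=3,interpolation=cv2.INTER_NEAREST)[:600])
```

```text
0.255 plate x max [0.4629 0.4642] strip x min [0.4639] arm 0.464
0.27 plate x max [0.4629 0.4641] strip x min [0.4638] arm 0.4641
0.285 plate x max [0.4629 0.4642] strip x min [0.4638] arm 0.4642
```

View pics/w8z.png

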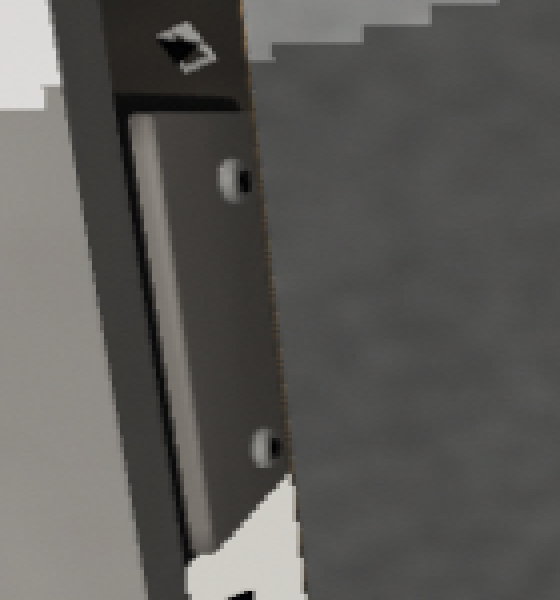

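The strip isn't at the stop yet; that 2.4 N was fence and table friction. I'll back off the fence slightly, float the strip and step to the stop.

Run:
```python
from h import *
x=.5003;y=.2228;z=.0057
manip.move_l([x,y,z],max_speed=.03); f0=force(8); print("F",f0.round(2),manip.current_ee_pos().round(4))
hist=[]
while x>.4925:
    x-=.0004; manip.move_l([x,y,z],max_speed=.03); f=force(3)-f0; hist.append((round(x,4),f[0].round(1)))
    if f[0]>1.3:
        f=force(4)-f0
        if f[0]>1.3: break
print(hist,f.round(2),manip.current_ee_pos().round(4),manip.current_time())
p,d=manip.grab_frame("wrist"); cv2.imwrite("pics/w9z.png",cv2.resize(p[60:260,120:260,::-1],None,fx=4,fy=3,interpolation=cv2.INTER_NEAREST))
W=None
```

```text
F [ 0.14  0.08 -2.39] [0.5003 0.2229 0.0057]
[(0.4999, np.float64(-0.4)), (0.4995, np.float64(0.2)), (0.4991, np.float64(-0.2)), (0.4987, np.float64(-0.1)), (0.4983, np.float64(-0.5)), (0.4979, np.float64(0.1)), (0.4975, np.float64(-0.1)), (0.4971, np.float64(-0.1)), (0.4967, np.float64(-0.1)), (0.4963, np.float64(-0.4)), (0.4959, np.float64(0.2)), (0.4955, np.float64(0.2)), (0.4951, np.float64(-0.1)), (0.4947, np.float64(1.5))] [ 1.59 -1.05  0.03] [0.4949 0.2228 0.0058] 52.8167
```

View pics/w9z.png

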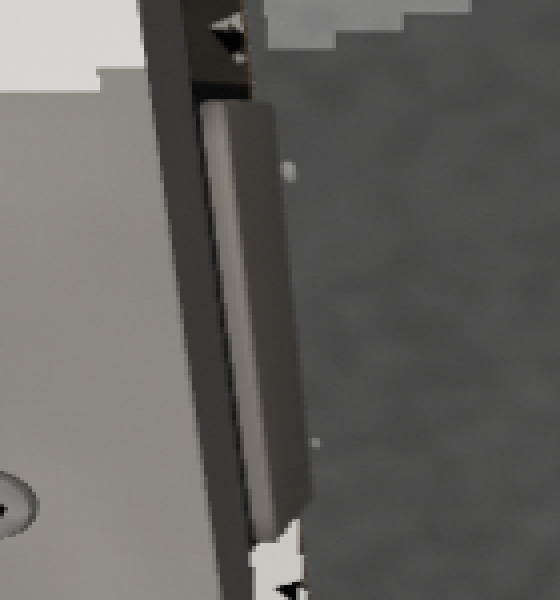

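The picture shows the stop's plate (zoomed px 205–310) overlapping the strip's edge line by about 3–6 raw px, which disagrees with first contact only now. I'll measure it in depth, and check whether the stop has moved.

Run:
```python
from h import *
W,C,p=cloud("wrist"); np.savez("w9.npz",W=W,C=C)
for lo in np.arange(.235,.345,.01):
    k=W[(W[:,1]>lo)&(W[:,1]<lo+.01)&(W[:,0]<.49)&(W[:,0]>.42)]
    f=lambda a,b:(lambda s:(s[:,0].min().round(4),s[:,0].max().round(4),len(s)) if len(s) else None)(k[(k[:,2]>a)&(k[:,2]<b)])
    print(lo.round(3),"strip",f(.0245,.0285),"face",f(.030,.044),"top46",f(.0445,.0475),"arm",f(.054,.06))
print(manip.current_time(),force(3).round(2))
W0=np.load("w5.npz")["W"]
for n,w in(("before",W0),("now",W)):
    a=w[(w[:,2]>.054)&(w[:,2]<.06)&(w[:,1]>.25)&(w[:,1]<.30)&(w[:,0]>.42)&(w[:,0]<.48)]; print(n,np.percentile(a[:,0],[.5,99.5]),a[:,1].min())
W,C,p=cloud("scene"); cv2.imwrite("pics/s9.png",cv2.resize(p[200:330,180:330,::-1],None,fx=5,fy=4.5,interpolation=cv2.INTER_CUBIC))
for n,w in(("scene0",np.load("scene.npz")["W"]),("now",W)):
    a=w[(w[:,2]>.052)&(w[:,2]<.06)&(w[:,1]>.26)&(w[:,1]<.31)&(w[:,0]>.42)&(w[:,0]<.48)]; print(n,np.percentile(a[:,0],[.5,99.5]))
```

```text
0.235 strip (np.float64(0.4615), np.float64(0.49), 1472) face None top46 None arm (np.float64(0.4518), np.float64(0.4567), 52)
0.245 strip (np.float64(0.4615), np.float64(0.49), 1578) face (np.float64(0.4612), np.float64(0.4633), 7) top46 (np.float64(0.4633), np.float64(0.4633), 1) arm (np.float64(0.4309), np.float64(0.4639), 1649)
0.255 strip (np.float64(0.4637), np.float64(0.4898), 1621) face (np.float64(0.4612), np.float64(0.4644), 395) top46 (np.float64(0.4632), np.float64(0.4632), 1) arm (np.float64(0.431), np.float64(0.4639), 3126)
0.265 strip (np.float64(0.4636), np.float64(0.4899), 1749) face (np.float64(0.4612), np.float64(0.4644), 433) top46 (np.float64(0.463), np.float64(0.4632), 5) arm (np.float64(0.4306), np.float64(0.4639), 3528)
0.275 strip (np.float64(0.4637), np.float64(0.49), 1896) face (np.float64(0.461), np.float64(0.4645), 474) top46 (np.float64(0.4631), np.float64(0.4632), 3) arm (np.float64(0.4308), np.float64(0.4639), 3842)
0.285 strip (np.float64(0.4637), np.float64(0.49), 2025) face (np.float64(0.4611), np.float64(0.4644), 511) top46 (np.float64(0.4631), np.
[... 313 characters left out ...]
p.float64(0.49), 2517) face (np.float64(0.4603), np.float64(0.4617), 51) top46 (np.float64(0.463), np.float64(0.4632), 4) arm (np.float64(0.4303), np.float64(0.464), 5215)
0.315 strip (np.float64(0.4615), np.float64(0.49), 2704) face None top46 (np.float64(0.4627), np.float64(0.463), 6) arm (np.float64(0.4307), np.float64(0.4639), 5784)
0.325 strip (np.float64(0.4615), np.float64(0.4899), 2488) face None top46 None arm (np.float64(0.4302), np.float64(0.4641), 804)
0.335 strip None face None top46 None arm None
52.9167 [ 2.55 -0.97 -2.74]
before [0.43217069 0.46373342] 0.25095314933021123
now [0.4313408  0.46368993] 0.2500018478553417
scene0 [0.43239537 0.46523089]
now [0.43198345 0.46569959]
```

View pics/s9.png

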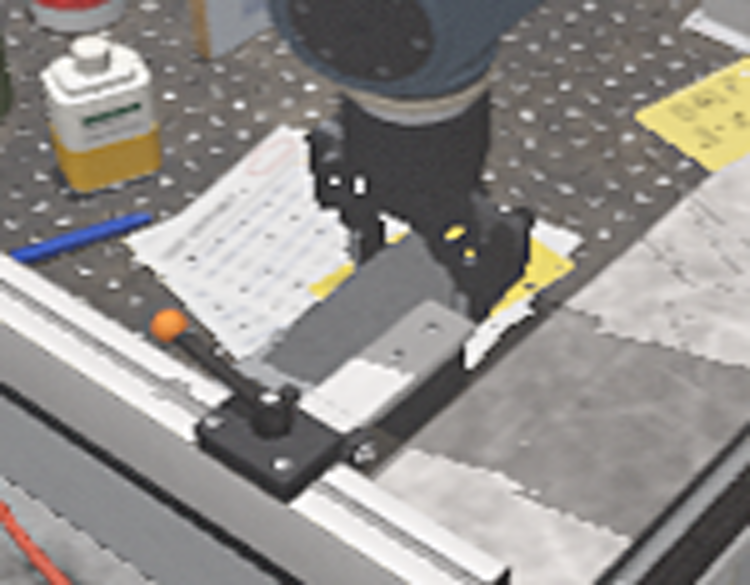

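The stop hasn't moved: arm edge x is 0.4637 both before and after. The wood edge passes slightly inside the drawn plate, so the felt contact is the real limit. Next I'll seat it on the fence again, lower and release.

Run:
```python
from h import *
W=np.load("w9.npz")["W"]
k=W[(W[:,1]>.26)&(W[:,1]<.29)&(W[:,0]<.47)&(W[:,0]>.455)]
print([(z.round(3),len(s),s[:,0].mean().round(4),s[:,0].max().round(4)) for z in np.arange(.024,.05,.002) if len(s:=k[abs(k[:,2]-z)<.001])])
f0=np.array([.14,.08,-2.39]); x=.4948
manip.move_l([x,.2237,.0057],max_speed=.03); f=force(4)-f0;print(f.round(2))
y=.2237
while y<.2257 and f[1]>-2.2:
    y+=.0005; manip.move_l([x,y,.0057],max_speed=.03); f=force(4)-f0
print("fence",y,f.round(2))
manip.move_l([x,y,.0051],max_speed=.03); print("low",force(5).round(2),manip.current_ee_pos().round(4))
manip.set_gripper(.93); 
manip.move_l([x,y,.10],max_speed=.15); manip.move_l([.50,.20,.34],max_speed=.4)
W,C,p=cloud("wrist"); np.savez("w10.npz",W=W,C=C); cv2.imwrite("pics/w10.png",p[:,:,::-1])
a=W[(W[:,2]>.054)&(W[:,2]<.06)&(W[:,1]>.25)&(W[:,1]<.30)&(W[:,0]>.42)&(W[:,0]<.48)]; print("arm",np.percentile(a[:,0],[.5,99.5]))
s=W[(W[:,2]>.022)&(W[:,2]<.029)&(W[:,0]>.45)&(W[:,0]<.55)&(W[:,1]>.15)&(W[:,1]<.4)]
print("strip y",s[:,1].min(),s[:,1].max(),np.median(s[:,2]))
for lo in (.195,.215,.235,.315,.33): 
    t=s[(s[:,1]>lo)&(s[:,1]<lo+.012)]; print(lo,np.percentile(t[:,0],[1,99]).round(4) if len(t) else None)
print(manip.current_time())
```

```text
[(np.float64(0.024), 6, np.float64(0.467), np.float64(0.4699)), (np.float64(0.026), 857, np.float64(0.4669), np.float64(0.47)), (np.float64(0.028), 489, np.float64(0.4665), np.float64(0.4699)), (np.float64(0.03), 106, np.float64(0.464), np.float64(0.4643)), (np.float64(0.032), 115, np.float64(0.464), np.float64(0.4643)), (np.float64(0.034), 124, np.float64(0.464), np.float64(0.4644)), (np.float64(0.036), 130, np.float64(0.464), np.float64(0.4644)), (np.float64(0.038), 135, np.float64(0.464), np.float64(0.4644)), (np.float64(0.04), 465, np.float64(0.4629), np.float64(0.4645)), (np.float64(0.042), 349, np.float64(0.4629), np.float64(0.4644)), (np.float64(0.044), 1, np.float64(0.4633), np.float64(0.4633)), (np.float64(0.046), 4, np.float64(0.4631), np.float64(0.4631)), (np.float64(0.048), 98, np.float64(0.4634), np.float64(0.4637))]
[ 2.11 -0.57  0.05]
fence 0.2242 [ 2.86 -3.84 -0.03]
low [ 3.32 -3.84 -1.96] [0.4948 0.2241 0.0051]
arm [0.43206724 0.4639185 ]
strip y 0.1889102339905551 0.3680405182609935 0.02608794273745093
0.195 [0.4629 0.5277]
0.215 [0.4634 0.5273]
0.235 [0.4624 0.5254]
0.315 [0.4632 0.5267]
0.33 [0.4623 0.5263]
56.1333
```

View pics/w10.png

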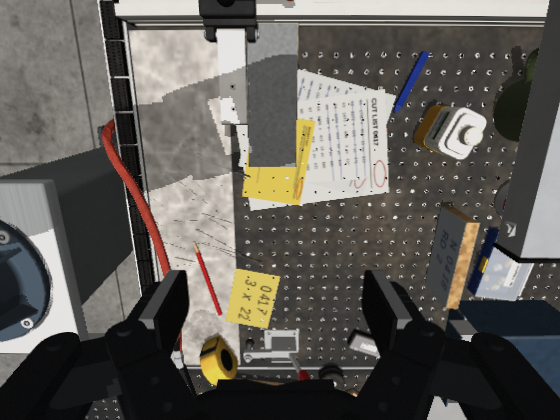

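Run:
```python
from h import *
W=np.load("w10.npz")["W"]
g=W[(W[:,0]>.54)&(W[:,0]<.66)&(W[:,1]>.34)]
print("fence",[(z.round(3),len(s),np.median(s[:,1]).round(4)) for z in np.arange(.005,.07,.006) if len(s:=g[abs(g[:,2]-z)<.003])])
s=W[(W[:,2]>.023)&(W[:,2]<.029)&(W[:,0]>.45)&(W[:,0]<.55)&(W[:,1]>.18)&(W[:,1]<.4)]
xs=[];ys=[];xr=[];yr=[]
for y in np.arange(.19,.36,.002):
    t=s[abs(s[:,1]-y)<.001]
    if len(t)<5: continue
    xr.append(t[:,0].max());yr.append(y)
    if y<.243 or y>.316: xs.append(t[:,0].min());ys.append(y)
for n,a,b in(("near",ys,xs),("far",yr,xr)):
    c=np.polyfit(a,b,1); r=np.array(b)-np.polyval(c,a); k=abs(r)<1.5*r.std()+1e-5; c=np.polyfit(np.array(a)[k],np.array(b)[k],1); print(n,np.degrees(c[0]).round(2),np.polyval(c,.28).round(4))
for x in np.arange(.466,.53,.01):
    t=s[abs(s[:,0]-x)<.003]; print(x.round(3),t[:,1].min().round(4),t[:,1].max().round(4),end="; ")
f=W[(W[:,1]>.262)&(W[:,1]<.29)&(W[:,2]>.03)&(W[:,2]<.044)&(W[:,0]>.45)&(W[:,0]<.48)];print("face",len(f),np.median(f[:,0]) if len(f) else'')
print(manip.current_time())
```

```text
fence [(np.float64(0.005), 321, np.float64(0.3608)), (np.float64(0.011), 211, np.float64(0.3689)), (np.float64(0.023), 54, np.float64(0.3681)), (np.float64(0.029), 139, np.float64(0.368)), (np.float64(0.035), 103, np.float64(0.3686)), (np.float64(0.041), 101, np.float64(0.368)), (np.float64(0.047), 279, np.float64(0.3849)), (np.float64(0.053), 174, np.float64(0.3683)), (np.float64(0.059), 228, np.float64(0.3683)), (np.float64(0.065), 1337, np.float64(0.3745))]
near -0.22 0.4627
far -0.56 0.5265
0.466 0.1893 0.3464; 0.476 0.1893 0.3678; 0.486 0.1892 0.3679; 0.496 0.1893 0.368; 0.506 0.1893 0.3678; 0.516 0.189 0.3678; 0.526 0.1889 0.3679; face 35 0.4643209055566889
56.1333
```

The wrist picture shows the strip's end at the fence (px 248–298, row ~28), its long edge along the stop, and the bottle upright at (452,135). The fence face measures y=0.3683 and the strip end 0.368, the stop arm is unmoved, and the arm is clear. Handing in.

Run:
```python
from h import *
print(manip.sign_off(),manip.current_time())
```

```text
the job is handed in; nothing more can be done
the job is handed in; nothing more can be done
```

The job is handed in at about 56 s of the 72 s allowed. Both hollow strips are in the tray, and the solid strip lies flat against the fence and the stop. No verdict was reported.

- **Which is which:** strip_2 is the solid one, lifting at about −2.2 N. strip_1 (about −0.5 N) and strip_3 (about −0.76 N) are hollow. The first short reading of strip_1 was unclear, so I took a longer average before deciding.
- **Tray:** strip_1 and strip_3 lie flat side by side in the tray, with their tops at 41 mm, below the 48 mm rim.
- **Fence:** I felt for contact at about 3–4 N. In the last picture the strip's short end is at y = 0.368 and the fence face at 0.3683, so it is flush.
- **Stop:** I felt contact at about 1.6 N, and no reading in the stop's direction passed about 3.3 N. The stop's arm edge measured 0.4637 before and 0.4639 after, so it did not shift.
- **Bottle:** it is still upright.

**Checks that disagreed:**
- **Stop contact:** the camera puts the strip's long edge about 1.5–2 mm inside the stop's drawn plate, although I felt contact only there. I trusted the contact.
- **Edge angle:** fits of the two long edges gave 0.2° and 0.6°, which is within pixel noise.
- **After release:** I did not push the strip against the stop again to confirm it.

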